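Load a flat steel bar into a spring-jaw holder

ROBOT

A 6-joint arm with a two-finger parallel gripper is mounted at the origin on a cart in front of the work surface, level with it; the furniture and walls round the work are solid. World frame = base frame: x ahead of the robot, y to its left, z up, the work surface at z = 0. Lengths are in m, angles in degrees, forces in N, time in s.
With the tool pointing down it reaches from about 0.25 to 0.8 m from the base axis. Payload 3.9 kg.
Tool frame: the origin (TCP) lies at the very end of the fingers, on their centre line; the grasp point (between the pads) lies 19 mm behind it; z points along the fingers, y is the line along which they close (so a half turn about z gives the same grasp; the last joint's range is limited). The gripper opens to 85 mm and grips with 20 to 120 N. Pads are 22 mm wide; open, the fingers measure 114 mm over their backs; the gripper's body (76 mm by 85 mm) begins 54 mm behind the grasp point. The pads swing forward as they close: fully open they stand 13 mm farther back than shut.
Start: joints at [-70.703, 14.897, -7.913, 67.191, 0, 90], TCP at [0.173, -0.495, 0.231] pointing down, gripper open.
Joint ranges: [-159.42, 159.42], [-47.68, 98.78], [-73.54, 78.23], [-108.79, 121.32], [-90, 84.71], [-180, 180]. Speed limits (degrees/s): [147.25, 147.25, 180, 180, 180, 180].

INTERFACE

Orientations are given as a 3x3 rotation matrix whose columns are the frame's x, y, z axes.
In Python, from cell import robot, ik, readout, eyes, order gives the robot as it stands. The module is installed in compiled form; this text tells all that it offers. Calls block until the motion is done:
- robot.reach(position, orientation): joint-space move of the TCP to a pose.
- robot.movel(position, ori=None, vel=0.15, contact_N=None): straight line of the TCP; ori=None keeps the orientation; vel is the mean speed in m/s. With contact_N (N) it stops when the force on the tool has changed by that much, and returns True; else False.
- robot.goto_joints(angles): joint-space move.
- robot.command_gripper(opening, grip_force=None): finger opening in m; grip_force is the grip in N (None keeps the last); returns when the fingers have stopped.
- robot.sleep(seconds).
- ik(position, orientation): joint angles nearest the present ones, or None.
- readout.sense(): the state.
- eyes.camera(name): name is "scene" or "top" or "wrist"; returns a dict with "image" (400x640x3 uint8, red, green, blue), "intrinsics" (3x3 intrinsics, pixels), "D" ([k1, k2, p1, p2, k3] as OpenCV has them; the pictures are not rectified), "rvec" (rotation vector, rad) and "tvec" (3), from world to camera coordinates, as OpenCV has them. Camera axes: x right, y down, z forward; pixel columns grow to the right and rows downward; lengths in m; the calibration is good to about 2 mm. A picture is of the moment at which its call begins. There is no depth.
A pose or a line that the arm cannot do raises robot.Unreachable and nothing moves.
- order.job_done(): hands the job in; it is judged then, once.
The state is a dict: "clock": time; "joint_pos": joint angles; "joint_velocities": joint speeds; "joint_efforts": joint torques, N m; "position": TCP position; "eef_rot": TCP orientation; "contact_force": force on the tool from outside, world axes, zero at the start; "moment": the same for the moment, N m; "width": finger opening in m; "grip_force": force on a finger pad.
Only numpy, scipy, OpenCV 4.12 (cv2) and the standard library are available. Lean on these libraries where they do the work, as an engineer would, in place of code of your own. Each camera call takes 0.05 s, during which the arm holds its last target. There are 200 camera calls.

TASK

Clamp the plain flat steel bar in the spring holder, ready for marking out: tuck one end of the bar under the lip of the tall red jaw and push that jaw back against its spring, lower the other end inside the low blue jaw, then let go so that the two springs centre the bar. It must end lying flat on the two black rests, lengthwise between the jaws; leave the angle iron where it lies.

Things in the scene. Friction and masses are not known exactly. Their poses are not given: they have to be found in the camera images.
- bar_centre (a point): Centre (half-way up) of the loose flat bar of bare grey steel, 30 x 160 x 8 mm, about 0.3 kg, lying flat on the bench. Its long axis is its own y, its 30 mm width its x, its thickness its z. Either end and either face will do.
- holder_seat (a point): Centre of the fixed holder, where the seated bar's centre belongs, 34 mm above the bench. x: level, to the red jaw; z: up. Two black rests (14 mm in x, 60 in y) at x = -50 and 50 mm, tops 30 mm above the bench; only the base plate (250 x 76 mm, top at 8 mm) between them. Low blue jaw, 52 mm wide: face at x = -72 mm, top 42 mm above the bench; same spring as the red, travel 14 mm.
- tall_jaw (a joint): How far the red jaw (52 mm wide) is pushed back along the holder's x, m: 0 free, 0.026 at its stop; spring 2.4 N + 0.3 N/mm. Free, its face is at x = 72 mm; a lip overhangs the face by 9 mm, underside 56 mm, top 66 mm above the bench. The bar is 16 mm longer than the free gap: push back over 16 mm to get it in; let go, and each jaw ends about 8 mm back.
- angle_iron: Bystander: dark brown steel angle (L section) offcut, 40 x 130 x 40 mm, loose on the bench beside the flat bar; origin at the centre of its underside, long axis its y. To be left where it lies.

How it is judged (in metres and radians):
On the way:
1. the bar has pushed the tall red jaw back by more than 14 mm (value of joint tall_jaw above 0.014 m and horizontal distance between bar_centre and holder_seat below 0.04 m), for 0.1 s.
At the end, for the whole second after the job is handed in: The bar lies flat on both rests between the two jaws: its centre within 10 mm of the holder's centre lengthwise, 14 mm crosswise and 4 mm in height, its length within 0.18 rad of the holder's, the red jaw pressing on its end (pushed back more than 3 mm) (x of bar_centre in the frame of holder_seat between -0.01 and 0.01 m and y of bar_centre in the frame of holder_seat between -0.014 and 0.014 m and z of bar_centre in the frame of holder_seat between -0.004 and 0.004 m and angle between the y axis of bar_centre and the x axis of holder_seat, either way round below 0.18 rad and value of joint tall_jaw above 0.003 m); the robot touches nothing.
It fails at once if the angle iron is moved by more than 30 mm (distance of angle_iron from where it was at the start of the episode above 0.03 m).
It also fails if it takes over 48 s, if anything falls off the work surface, if the arm or the gripper's body presses on something with over 40 N, if the wrist force passes 120 N, or if a joint passes its speed limit or range.

## Working session

There is one attempt and no reset: what is moved stays moved. The work goes in short steps, each a Python script; the robot and the scene stay as the last script left them, time stands still between calls to the robot, and variables do not carry over. Pictures are saved under pics/ and viewed, at most 10 in all, crops included, and the job is handed in when it is done.

```bash
mkdir -p pics; python3 - <<'E'
from cell import robot,eyes,readout
import cv2
for n in("scene","top"):
    c=eyes.camera(n); cv2.imwrite(f"pics/{n}0.png",c["image"][:,:,::-1])
    print(n,c["intrinsics"].tolist(),c["D"],c["rvec"],c["tvec"])
s=readout.sense();print(s)
E
```

```text
scene [[390.35284018532593, 0.0, 322.84021499382845], [0.0, 390.35284018532593, 198.00348619614712], [0.0, 0.0, 1.0]] [-0.0978816  0.         0.         0.         0.       ] [ 2.08682818 -0.40262998  0.2540528 ] [-0.5553251  -0.01675968  0.94273533]
top [[405.70858155882263, 0.0, 320.59633964608474], [0.0, 405.70858155882263, 202.30866573490283], [0.0, 0.0, 1.0]] [-0.03754387  0.          0.          0.          0.        ] [ 2.16315234 -2.11638445  0.13756362] [-0.29483954  0.48707388  0.8568608 ]
{'clock': 0.1, 'joint_pos': array([-7.07020889e+01,  1.49321094e+01, -7.97696066e+00,  6.71889955e+01,
       -2.77274326e-04,  9.00008808e+01]), 'joint_velocities': array([-0.05440349, -0.01334225,  0.12921154, -0.0507686 , -0.02050887,
        0.07680347]), 'joint_efforts': array([-4.56089965e-04, -4.06509590e+01,  2.54527885e+01,  1.00733896e-02,
        1.72177852e-04, -4.16817674e-07]), 'position': array([ 0.17330556, -0.49494554,  0.23055612]), 'eef_rot': array([[ 9.43818079e-01,  3.30464989e-01, -5.70205630e-04],
       [ 3.30465481e-01, -9.43816699e-01,  1.61379861e-03],
       [-4.86565574e-06, -1.71156558e-03, -9.99998535e-01]]), 'contact_force': array([ 0.41847132, -0.67295231,  0.44449209]), 'moment': array([-0.0586761 ,  0.0292977 , -0.01580742]), 'grip_force': 0.0, 'width': 0.08545066473677383}
```

View pics/scene0.png

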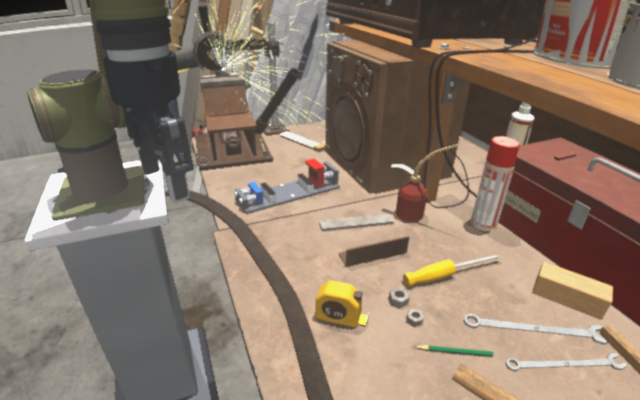

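View pics/top0.png

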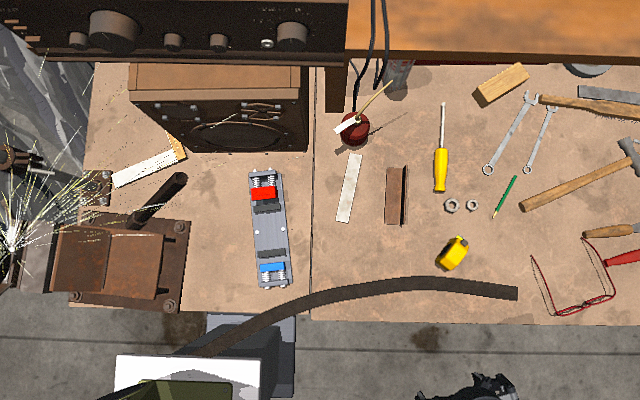

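Scene: holder from blue jaw (250,190) to red jaw (318,172), bar at about (357,222), angle iron (375,250). Top: bar at about (349,188), red jaw (263,190), blue jaw (272,270), angle iron (396,196). Next I enlarge both.

```bash
python3 - <<'E'
import cv2
a=cv2.imread("pics/top0.png")[145:295,240:420];cv2.imwrite("pics/topc.png",cv2.resize(a,None,fx=4,fy=4,interpolation=2))
a=cv2.imread("pics/scene0.png")[150:270,225:420];cv2.imwrite("pics/scenec.png",cv2.resize(a,None,fx=4,fy=4,interpolation=2))
E
```

```text
(no output)
```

View pics/topc.png

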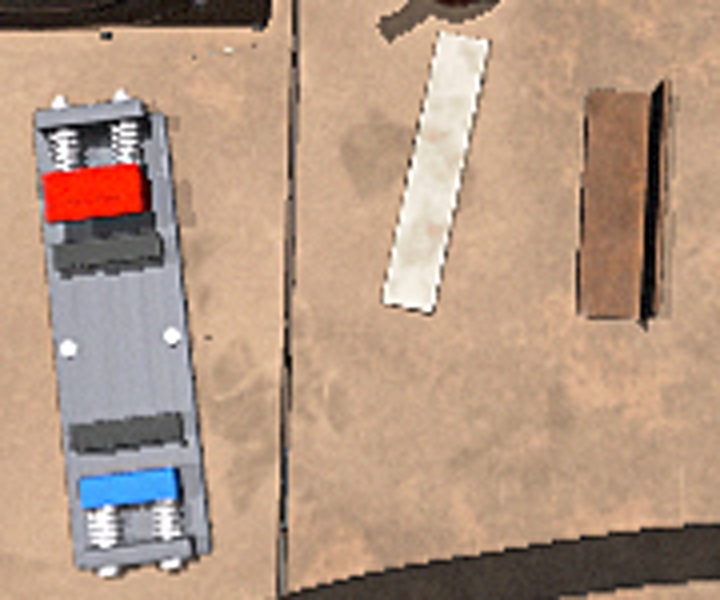

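View pics/scenec.png

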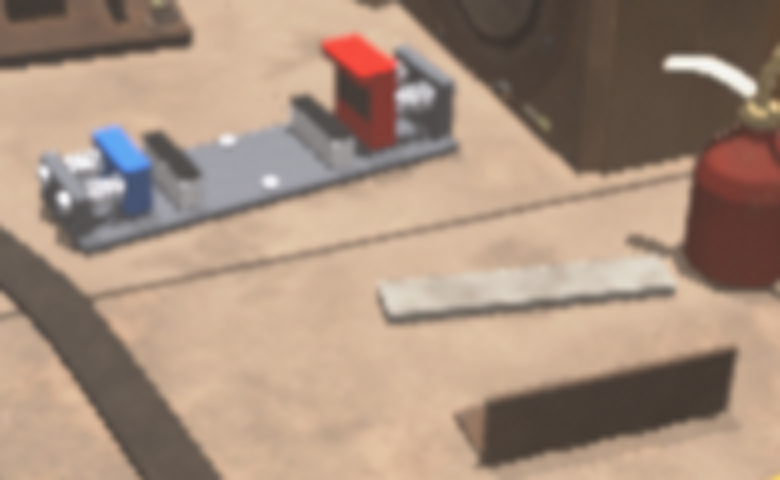

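Top crop: bar corners (440,33),(490,42),(433,313),(384,304); screws (68,348),(172,336); lip inner edge (48,222)-(148,212); rests at y≈255 and 432. Scene crop: bar top corners (662,258),(673,287),(390,311),(380,283); screws (228,140),(270,181); lip inner edge (323,45)-(360,78).

```bash
cat > h.py <<'E'
import numpy as np,cv2
from cell import robot,ik,readout,eyes,order
def ray(c,p):
    R=cv2.Rodrigues(np.array(c["rvec"]))[0];t=np.array(c["tvec"])
    n=cv2.undistortPoints(np.array([[p]],float),c["intrinsics"],np.array(c["D"]))[0,0]
    d=R.T@np.r_[n,1];return -R.T@t,d/np.linalg.norm(d)
def tri(ca,a,cb,b):
    o1,d1=ray(ca,a);o2,d2=ray(cb,b)
    s=np.linalg.lstsq(np.c_[d1,-d2],o2-o1,rcond=None)[0]
    p,q=o1+s[0]*d1,o2+s[1]*d2
    return (p+q)/2,np.linalg.norm(p-q)
def plane(c,p,z):
    o,d=ray(c,p);return o+d*(z-o[2])/d[2]
def crop(p,x0,y0,k): return ((p[0]+.5)/k-.5+x0,(p[1]+.5)/k-.5+y0)
def proj(c,P): return cv2.projectPoints(np.array(P,float).reshape(-1,1,3),np.array(c["rvec"]),np.array(c["tvec"]),c["intrinsics"],np.array(c["D"]))[0][:,0]
E
python3 - <<'E'
from h import *
np.set_printoptions(precision=4,suppress=True)
T=eyes.camera("top");S=eyes.camera("scene")
pts=dict(b1=((440,33),(662,258)),b2=((490,42),(673,287)),b3=((433,313),(390,311)),b4=((384,304),(380,283)),
 s1=((68,348),(228,140)),s2=((172,336),(270,181)),lf=((48,222),(323,45)),ln=((148,212),(360,78)),
 bjf=((80,480),(122,128)),bjn=((178,468),(150,165)),
 angtop1=((660,82),(737,349)),angtop2=((643,325),(485,404)))
for k,(a,b) in pts.items():
    P,e=tri(T,crop(a,240,145,4),S,crop(b,225,150,4));print(k,P,round(e,4))
for k,z in dict(b1=.008,b2=.008,b3=.008,b4=.008,s1=.01,s2=.01,lf=.066,ln=.066,bjf=.042,bjn=.042).items():print(k,plane(T,crop(pts[k][0],240,145,4),z))
E
```

```text
b1 [ 0.6169 -0.3492  0.0039] 0.0058
b2 [ 0.6099 -0.377   0.0043] 0.0012
b3 [ 0.4538 -0.3465  0.0077] 0.0041
b4 [ 0.4587 -0.3191  0.0067] 0.0049
s1 [ 0.4292 -0.1425  0.0085] 0.0032
s2 [ 0.4371 -0.2007  0.0095] 0.0032
lf [ 0.4932 -0.1381  0.0611] 0.0046
ln [ 0.4983 -0.1912  0.0627] 0.0022
bjf [ 0.3583 -0.1576  0.0385] 0.0065
bjn [ 0.3639 -0.2096  0.0404] 0.0022
angtop1 [ 0.5832 -0.47    0.0339] 0.0057
angtop2 [ 0.4501 -0.4607  0.032 ] 0.0101
b1 [ 0.613  -0.3477  0.008 ]
b2 [ 0.6083 -0.3764  0.008 ]
b3 [ 0.4518 -0.3458  0.008 ]
b4 [ 0.4563 -0.3183  0.008 ]
s1 [ 0.4276 -0.1423  0.01  ]
s2 [ 0.4356 -0.2003  0.01  ]
lf [ 0.4903 -0.1384  0.066 ]
ln [ 0.4967 -0.1913  0.066 ]
bjf [ 0.3552 -0.1574  0.042 ]
bjn [ 0.3628 -0.2095  0.042 ]
```

```bash
cat >> h.py <<'E'
def Rt(yaw,tilt=0):
    a,b=np.radians([yaw,tilt])
    Z=cv2.Rodrigues(np.array([0,0,a]))[0];Y=cv2.Rodrigues(np.array([0,b,0]))[0]
    return Z@Y@np.diag([1.,-1,-1])
BAR=np.array([.5324,-.347]);BYAW=-10.8
H=np.array([.4316,-.1713]);HYAW=7.85
E
python3 - <<'E'
from h import *
robot.command_gripper(.048,80)
robot.reach([.5324,-.347,.16],Rt(BYAW))
c=eyes.camera("wrist");im=np.ascontiguousarray(c["image"][:,:,::-1])
R=Rt(BYAW)
P=[np.r_[BAR,.008]+R@[x,y,0] for x,y in((-.08,-.015),(.08,-.015),(.08,.015),(-.08,.015))]
q=proj(c,P);print(q,readout.sense()["clock"],readout.sense()["joint_pos"])
for p in q:cv2.drawMarker(im,tuple(int(round(v)) for v in p),(255,0,255),1,10)
cv2.imwrite("pics/w1.png",im)
E
```

```text
[[301.64494559 262.02003909]
 [298.49017645  86.91755264]
 [335.25050711  86.88785792]
 [332.78063142 261.98868848]] 2.175 [-3.31865822e+01  2.76504422e+01  9.93085185e-01  6.33241283e+01
 -2.20621619e-02  1.57684521e+02]
```

View pics/w1.png

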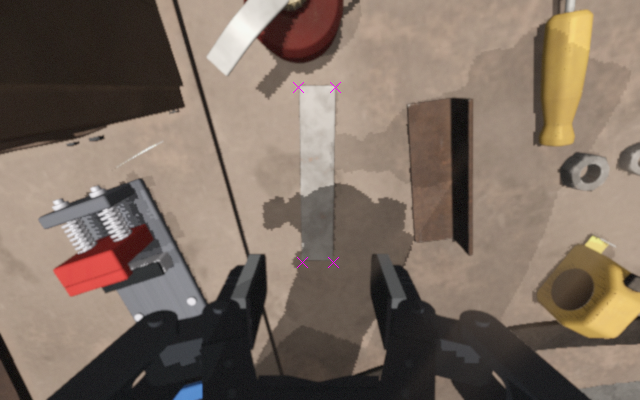

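The predicted corners fall on the bar in the wrist view (bar corners ≈(299,87),(335,87),(333,261),(301,261)), so the estimate holds; grasp it.

```bash
python3 - <<'E'
from h import *
R=Rt(BYAW)
robot.movel([*BAR,.03],R,vel=.15)
hit=robot.movel([*BAR,-.012],R,vel=.02,contact_N=4)
s=readout.sense();print(hit,s["position"],s["contact_force"])
p=s["position"].copy();p[2]+=.0015
robot.movel(p,vel=.03)
robot.command_gripper(.0,100)
s=readout.sense();print(s["width"],s["grip_force"],s["position"],s["contact_force"])
p[2]=.06
robot.movel(p,vel=.1)
s=readout.sense();print(s["width"],s["grip_force"],s["position"],s["contact_force"],s["moment"],s["clock"])
c=eyes.camera("wrist");cv2.imwrite("pics/w2.png",c["image"][:,:,::-1])
E
```

```text
True [ 0.53234575 -0.34697655 -0.00262917] [-0.55144505  0.39704001  4.48588332]
0.026667404444280635 99.09138441273967 [ 5.32845073e-01 -3.47422651e-01  1.41770651e-04] [-1.34811926 -0.16341848  8.14271713]
0.026844466264012677 98.80325317382812 [ 0.53170866 -0.34657625  0.05919103] [-1.0917595   0.32086328 -4.49103151] [-0.05008635 -0.00405873 -0.04128702] 6.0
```

View pics/w2.png

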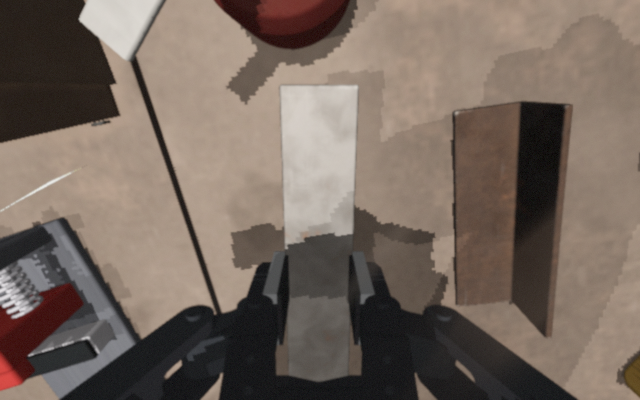

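The bar is in the fingers, far corners at (281,86),(358,86). Check against prediction to see whether it hangs level.

```bash
python3 - <<'E'
from h import *
c=eyes.camera("wrist");s=readout.sense();R=s["eef_rot"];p=s["position"]
for dz in(-.008,-.004,-.012):
  for th in(0,2,-2):
    d=cv2.Rodrigues(np.array([0,np.radians(th),0]))[0]
    print(dz,th,proj(c,[p+R@(np.r_[0,0,dz+.004]+d@[.08,y,-.004]) for y in(-.015,.015)]).round(1).tolist())
print(s["clock"])
E
```

```text
-0.008 0 [[277.4, 87.2], [358.0, 87.2]]
-0.008 2 [[276.5, 87.7], [358.8, 87.7]]
-0.008 -2 [[278.2, 86.9], [357.2, 86.9]]
-0.004 0 [[278.5, 87.2], [356.9, 87.2]]
-0.004 2 [[277.7, 87.7], [357.6, 87.7]]
-0.004 -2 [[279.3, 87.0], [356.1, 87.0]]
-0.012 0 [[276.1, 87.2], [359.2, 87.2]]
-0.012 2 [[275.2, 87.7], [360.1, 87.7]]
-0.012 -2 [[277.0, 86.9], [358.4, 86.9]]
6.1
```

```bash
cat >> h.py <<'E'
def HP(x,z,y=0):
    a=np.radians(HYAW);return np.r_[H+[x*np.cos(a)-y*np.sin(a),x*np.sin(a)+y*np.cos(a)],z]
def pose(x,z,tilt):
    "TCP pose for bar centre at holder x, height z (bar bottom at TCP)"
    R=Rt(HYAW,tilt);return HP(x,z)+R@[0,0,.004],R
E
python3 - <<'E'
from h import *
robot.movel([.5324,-.347,.13],vel=.2)
robot.reach(*pose(-.026,.125,9))
s=readout.sense();R=s["eef_rot"];p=s["position"];print(p,pose(-.026,.125,9)[0],s["clock"],s["width"])
o=[p+R@[x,y,z] for x in(-.08,.08) for y in(-.015,.015) for z in(0,-.008)]
for n in("scene","top"):
    c=eyes.camera(n);q=proj(c,o);print(n,q.round(1).tolist())
    x0,y0=np.floor(q.min(0)).astype(int)-20
    im=c["image"][y0:y0+75,x0:x0+130,::-1]
    im=cv2.resize(im,None,fx=6,fy=6,interpolation=2)
    for u in q:cv2.drawMarker(im,tuple(int(v) for v in ((u-[x0,y0]+.5)*6)),(255,0,255),1,8)
    cv2.imwrite(f"pics/h_{n}.png",im);print(x0,y0)
E
```

```text
[ 0.40668736 -0.17578579  0.12086027] [ 0.40522377 -0.17493655  0.12104925] 7.4583 0.026783523043522647
scene [[238.0, 149.1], [238.2, 145.7], [242.8, 154.2], [243.0, 150.6], [302.1, 145.8], [302.5, 142.6], [308.1, 150.3], [308.5, 147.1]]
217 122
top [[258.7, 280.6], [257.9, 280.1], [274.4, 278.8], [273.8, 278.3], [253.5, 200.7], [252.7, 199.5], [268.3, 199.0], [267.6, 197.8]]
232 177
```

View pics/h_scene.png

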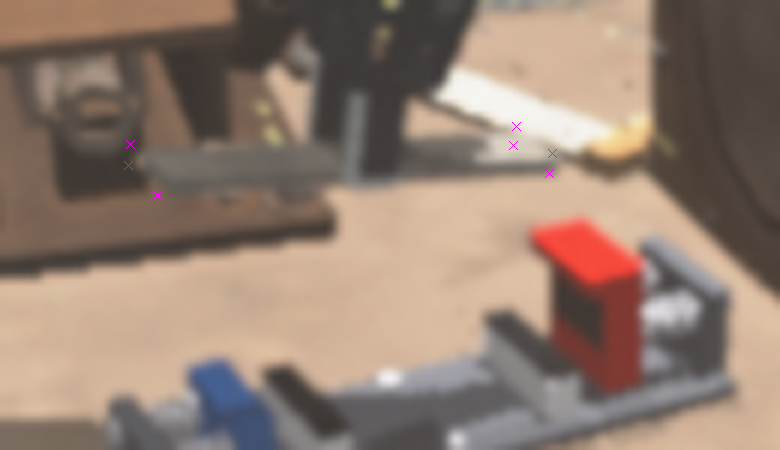

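The held bar matches the predicted corners within a pixel (right end near (558,165), left (160,185) in crop), so tilt is about right. Insert, watching contact.

```bash
python3 - <<'E'
from h import *
a=np.radians(HYAW);ex=np.array([np.cos(a),np.sin(a)])
def st(t):
    s=readout.sense();q=s["position"]-s["eef_rot"]@[0,0,.004]
    print(t,"x %.4f z %.4f"%((q[:2]-H)@ex,q[2]),s["contact_force"].round(1),s["moment"].round(2),round(s["width"],4),s["clock"])
    return (q[:2]-H)@ex
st("0")
print(robot.movel(*pose(-.026,.0515,9),vel=.1,contact_N=8));st("down")
print(robot.movel(*pose(.02,.0505,9),vel=.03,contact_N=2.5));x=st("contact")
c=eyes.camera("scene");cv2.imwrite("pics/s3.png",cv2.resize(c["image"][130:220,215:345,::-1],None,fx=6,fy=6,interpolation=2))
E
```

```text
0 x -0.0244 z 0.1251 [-0.1  0.2 -3.9] [ 0.05 -0.29  0.01] 0.0268 7.5583
False
down x -0.0255 z 0.0519 [ 0.4  0.6 -3.2] [-0.01 -0.3   0.01] 0.0266 8.4417
True
contact x -0.0075 z 0.0504 [-2.6 -1.4 -2.6] [-0.17  0.26 -0.04] 0.0266 9.25
```

View pics/s3.png

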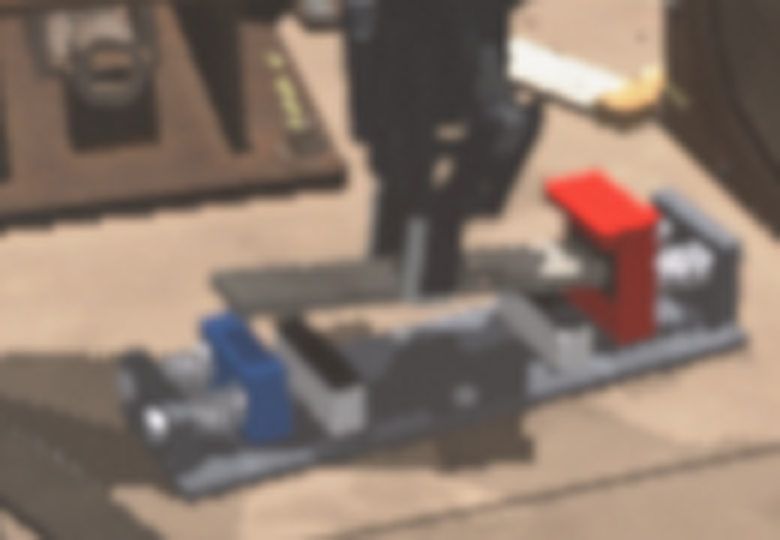

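The bar's right end (≈(608,270) in crop) is under the lip (550–655, 180–235) against the face, and the left end (215,290) is above the blue jaw; contact is at the predicted x. Push 20.5 mm and lower.

```bash
python3 - <<'E'
from h import *
a=np.radians(HYAW);ex=np.array([np.cos(a),np.sin(a)])
def st(t):
    s=readout.sense();q=s["position"]-s["eef_rot"]@[0,0,.004];R=s["eef_rot"]
    print(t,"x %.4f z %.4f"%((q[:2]-H)@ex,q[2]),"tilt %.1f"%np.degrees(np.arcsin(-R[2,0])),s["contact_force"].round(1),s["moment"].round(2),round(s["width"],4),s["clock"])
print(robot.movel(*pose(.0133,.0505,9),vel=.04,contact_N=20));st("push")
robot.sleep(.2)
print(robot.movel(*pose(.0132,.0425,4.5),vel=.02,contact_N=15));st("mid")
print(robot.movel(*pose(.0130,.0348,0),vel=.015,contact_N=12));st("low")
c=eyes.camera("scene");cv2.imwrite("pics/s4.png",cv2.resize(c["image"][130:220,215:345,::-1],None,fx=6,fy=6,interpolation=2))
E
```

```text
False
push x 0.0098 z 0.0497 tilt 9.4 [-7.8 -1.5 -2.3] [-0.28  1.29  0.02] 0.0265 9.9833
False
mid x 0.0095 z 0.0418 tilt 4.9 [-7.  -1.3 -0.1] [-0.28  1.32  0.1 ] 0.0264 10.7333
False
low x 0.0098 z 0.0343 tilt 0.3 [-8.1 -0.6  1.7] [-0.17  1.48  0.07] 0.0263 11.4
```

View pics/s4.png

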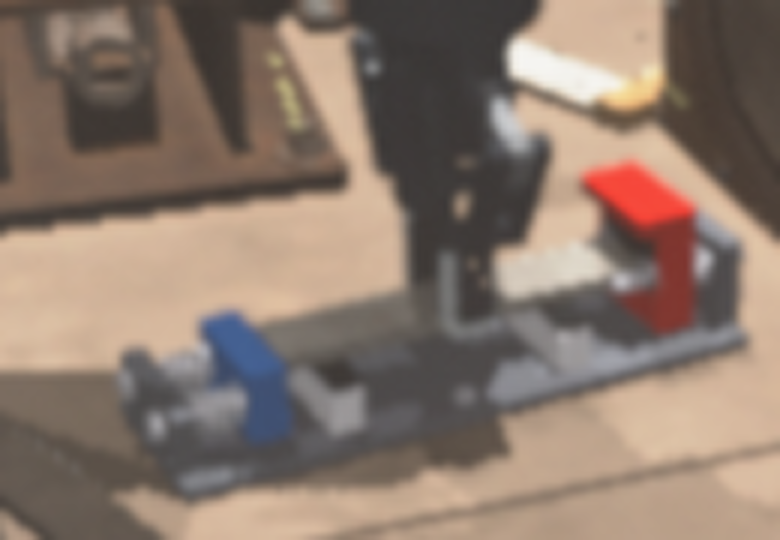

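Right end is under the lip with the red jaw well back; the left end, about (280,335), is hard to tell from the blue jaw's edge, and arm give has cost ~3 mm. Lift slightly, push 3 mm further, and lower again.

```bash
python3 - <<'E'
from h import *
a=np.radians(HYAW);ex=np.array([np.cos(a),np.sin(a)])
def st(t):
    s=readout.sense();q=s["position"]-s["eef_rot"]@[0,0,.004];R=s["eef_rot"]
    M=s["moment"];print(t,"x %.4f z %.4f"%((q[:2]-H)@ex,q[2]),"tilt %.1f"%np.degrees(np.arcsin(-R[2,0])),s["contact_force"].round(1),M.round(2),round(s["width"],4),s["clock"])
robot.movel(*pose(.014,.043,5),vel=.02);st("up")
robot.movel(*pose(.0170,.043,5),vel=.02);st("push")
for z,t in((.039,2.5),(.0365,1),(.0345,-.3),(.0335,-.5)):
    print(robot.movel(*pose(.0168,z,t),vel=.015,contact_N=12));st("low")
E
```

```text
up x 0.0103 z 0.0419 tilt 5.5 [-7.8 -1.8 -2.9] [-0.35  1.44  0.06] 0.0266 12.0083
push x 0.0127 z 0.0419 tilt 5.5 [-8.7 -1.9 -2.3] [-0.4   1.63  0.03] 0.0268 12.3083
False
low x 0.0121 z 0.0378 tilt 3.0 [-8.9 -1.3 -2.5] [-0.38  1.57  0.05] 0.0266 12.725
False
low x 0.0122 z 0.0353 tilt 1.5 [-8.  -2.4 -2.5] [-0.38  1.61 -0.01] 0.0269 13.0417
True
low x 0.0129 z 0.0341 tilt 0.1 [-0.8 -0.9  5.3] [-0.12  0.13  0.07] 0.0268 13.25
True
low x 0.0126 z 0.0341 tilt 0.1 [-0.7  0.5  4.5] [-0.09  0.14  0.01] 0.0268 13.5917
```

```bash
cat > j.py <<'E'
from h import *
def jaws():
    a=np.radians(HYAW);ex=np.array([np.cos(a),np.sin(a)]);o={}
    c=eyes.camera("top")
    for t,im in(("start",cv2.imread("pics/top0.png")[:,:,::-1]),("now",c["image"])):
        w=np.zeros(im.shape[:2],np.uint8);w[145:295,240:300]=1
        f=im.astype(int)
        for n,m,z in(("red",(f[...,0]>90)&(f[...,1]<f[...,0]*.3),.066),("blue",(f[...,2]>90)&(f[...,0]<f[...,2]*.45),.042)):
            y,x=np.nonzero(m*w)
            P=plane(c,(x.mean(),y.mean()),z) if len(x) else np.zeros(3)
            print(t,n,len(x),((P[:2]-H)@ex).round(4))
E
python3 -c "
from j import *
jaws();s=readout.sense();print(s['contact_force'],s['clock'])
c=eyes.camera('scene');cv2.imwrite('pics/s5.png',cv2.resize(c['image'][130:220,215:345,::-1],None,fx=6,fy=6,interpolation=2))
c=eyes.camera('top');cv2.imwrite('pics/t5.png',cv2.resize(c['image'][160:300,230:320,::-1],None,fx=4,fy=4,interpolation=2))"
```

```text
start red 295 0.0757
start blue 191 -0.0807
now red 98 0.101
now blue 181 -0.0804
[-0.89576395 -0.84379366  4.74330972] 13.6417
```

```bash
python3 -c "
import cv2,numpy as np
s=cv2.imread('pics/s5.png');t=cv2.imread('pics/t5.png')
s=cv2.resize(s[150:540,100:780],None,fx=.72,fy=.72,interpolation=3)
t=cv2.resize(t,(300,467),interpolation=3)
o=np.zeros((467,800,3),np.uint8);o[:s.shape[0],:s.shape[1]]=s;o[:,500:]=t;cv2.imwrite('pics/c5.png',o)"
```

```text
(no output)
```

View pics/c5.png

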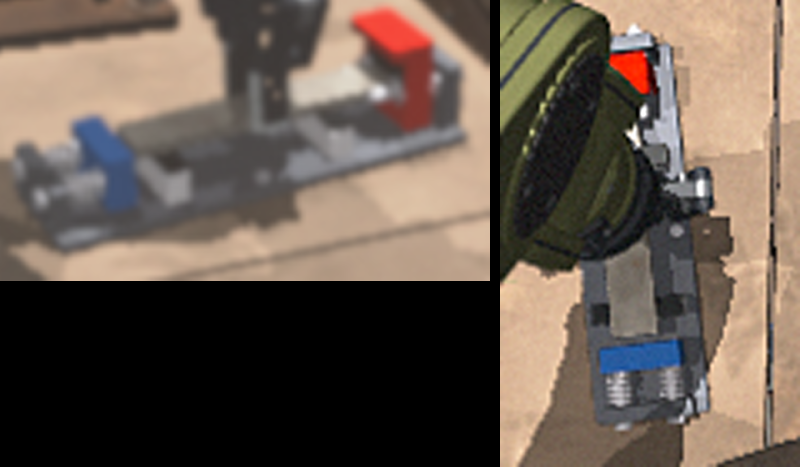

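The bar lies inside the blue jaw (end at (632,333), jaw edge ≈345), on the rest and straight, with the red jaw pushed back. Release and retreat.

```bash
python3 - <<'E'
from j import *
robot.command_gripper(.055)
robot.sleep(.5)
p=readout.sense()["position"].copy();p[2]=.17
robot.movel(p,Rt(HYAW),vel=.12)
robot.goto_joints([-70.7,14.9,-7.9,67.2,0,90]);robot.sleep(.5)
jaws()
T=eyes.camera("top");S=eyes.camera("scene");print(readout.sense()["clock"],readout.sense()["contact_force"])
# bar blob in top view: bright low-saturation, between jaws
im=T["image"];hsv=cv2.cvtColor(im,cv2.COLOR_RGB2HSV)
def edge(x,z):return None
# expected seated bar outline vs brightness sampled along holder axis lines at bar top height
a=np.radians(HYAW)
for y in(-.025,-.02,-.015,-.01,0,.01,.015,.02,.025):
    q=proj(T,[HP(x,.038,y) for x in(-.065,-.03,0,.03,.055)])
    print(y,[im[int(round(v)),int(round(u))].tolist() for u,v in q])
cv2.imwrite("pics/top6.png",im[:,:,::-1]);cv2.imwrite("pics/scene6.png",S["image"][:,:,::-1])
E
```

```text
start red 295 0.0757
start blue 191 -0.0807
now red 298 0.0825
now blue 192 -0.0898
18.175 [-0.74201584  0.43554404 -1.11318188]
-0.025 [[146, 149, 154], [142, 143, 152], [146, 146, 155], [143, 144, 153], [106, 104, 108]]
-0.02 [[148, 151, 161], [144, 146, 157], [143, 142, 150], [147, 148, 157], [107, 105, 108]]
-0.015 [[20, 22, 30], [53, 51, 47], [19, 24, 26], [85, 79, 68], [101, 94, 83]]
-0.01 [[239, 230, 218], [239, 230, 208], [230, 220, 202], [235, 224, 205], [251, 245, 234]]
0 [[239, 231, 219], [221, 211, 191], [228, 220, 203], [230, 221, 203], [244, 237, 225]]
0.01 [[233, 225, 211], [242, 233, 226], [233, 224, 209], [231, 221, 207], [239, 232, 220]]
0.015 [[235, 220, 203], [255, 251, 240], [248, 237, 217], [239, 229, 211], [245, 233, 220]]
0.02 [[161, 167, 179], [168, 166, 178], [161, 164, 176], [164, 168, 176], [120, 123, 133]]
0.025 [[162, 162, 174], [160, 164, 173], [242, 242, 245], [166, 169, 178], [168, 173, 182]]
```

Red is back 6.8 mm and blue 9.1 mm, so the bar is about 1 mm off centre. It is within ~2 mm crosswise, parallel to the holder, and both jaws are pressing on it.

```bash
python3 -c "
from cell import order
print(order.job_done())"
```

```text
the job is handed in; nothing more can be done
None
```

The bar is clamped flat in the holder between both jaws, about 1 mm off centre lengthwise; the arm is clear, the angle iron was not touched, and the job is handed in at about 18 s (no verdict was returned).

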